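# Count along the rack and push the ramekin into the third gap

### The arm

A 6-joint arm with a two-finger parallel gripper is mounted at the origin on a cart in front of the work surface, level with it; the furniture and walls round the work are solid. World frame = base frame: x ahead of the robot, y to its left, z up, the work surface at z = 0. Lengths are in m, angles in rad, forces in N, time in s.
With the tool pointing down it reaches from about 0.3 to 0.875 m from the base axis. Payload 4.2 kg.
Tool frame: the origin (TCP) lies at the very end of the fingers, on their centre line; the grasp point (between the pads) lies manip.grasp_offset behind it (manip.grasp_offset is the distance from the TCP to the grasp point, in m); z points along the fingers, y is the line along which they close (so a half turn about z gives the same grasp; the last joint's range is limited). The gripper opens to 85 mm and grips with 20 to 120 N. Pads are 22 mm wide; open, the fingers measure 114 mm over their backs; the gripper's body (76 mm by 85 mm) begins 54 mm behind the grasp point. The pads swing forward as they close: fully open they stand 13 mm farther back than shut.
Start: joints at [-1.349, 0.32, 1.565, -0, 1.257, -0.02], TCP at [0.138, -0.558, 0.206] pointing down, gripper open.
Joint ranges: [-3.11, 3.11], [-0.84, 2.01], [0.21, 2.61], [-1.34, 4.49], [0.05, 2.63], [-2.56, 2.56]. Speed limits (rad/s): [2.57, 2.57, 3.14, 3.14, 3.14, 3.14].

### API

Orientations are given as a unit quaternion [x, y, z, w].
In Python, from cell import manip gives the robot as it stands.
- The arm moves only by the tool jog_arm, never from a script. Its argument "commands" is a list of rows, each a list of 4 numbers: the shift along the world's x, y, z in mm, then the turn about the world's z in degrees. A call has 1 to 10 rows; each row shifts and turns the commanded pose from where the row before left it; what a row does not reach is not made up. A row lasts 1/12 s, in which the tool goes at most 41.7 mm and 7.16 degrees, less where a joint would pass 70% of its speed; a pose out of reach is approached as far as the arm can. A call is refused whole if a number of a shift passes 41.7 or a number of a turn 7.16, either way. A call with a gripper value outside its range is refused whole. "gripper" is the closure, from -1 (fully open) to 1 (shut), set as the call begins (left out, the last holds). The fingers move at their own pace and stop on an object; "newtons" is the grip in N (left out, the last holds). Time passes only in rows, so rows that do not move let the fingers close. It gives the time, the measured TCP pose, the force, the opening and the grip force at its end, in the units of the state.
- manip.get_obs(): the state, without advancing time (a new reading comes with each control period).
- manip.get_image(name): name is "scene" or "top" or "wrist"; returns a dict with "img" (400x640x3 uint8, blue, green, red), "fx", "fy", "cx", "cy" (pixels), "R" (3x3) and "t" (3): a world point X has camera coordinates R X + t. Camera axes: x right, y down, z forward; pixel columns grow to the right and rows downward; lengths in m; the calibration is good to about 2 mm. A picture is of the moment at which its call begins. There is no depth.
- manip.sign_off(): hands the job in; it is judged then, once.
The state is a dict: "time_s": time; "joint_positions": joint angles; "qd": joint speeds; "joint_efforts": joint torques, N m; "eef_pos": TCP position; "tool_rot": TCP orientation; "wrist_force": force on the tool from outside, world axes, zero at the start; "moment": the same for the moment, N m; "gripper_width": finger opening in m; "grip_force": force on a finger pad.
Only numpy, scipy, OpenCV 4.12 (cv2) and the standard library are available. Lean on these libraries where they do the work, as an engineer would, in place of code of your own. Each camera call takes 0.05 s, during which the arm holds its last target. There are 200 camera calls.

### The job

With a fingertip, count along the rail at the back of the rack from its left end: touch the rail behind the first, then the second, then the third gap, and no further. Then push the ramekin that stands in front of the rack along the table into that third gap, all the way to the back stop, without lifting or tipping it, and move clear. Leave everything else where it stands.

Things in the scene. Friction and masses are not known exactly. Their poses are not given: they have to be found in the camera images.
- ramekin: the ramekin to push: ribbed white round dish, 99 mm across at the rim (from 19 mm up to its full height of 43 mm), 77 mm across at the foot, 0.14 kg give or take 30%, standing loose on the table in front of the rack; origin at the centre of its underside, z up
- rack: fixed steel rack, 494 mm long, open at front and top, no floor: 5 dividers 40 mm high (x = -57 to +55 mm, 4 mm thick, rounded 6 mm front edges) make 4 gaps, 122 mm pitch, 116 mm clear, closed by a back stop at x = +55 mm, 50 mm high. Origin on the table, mid-length; x points from the open front to the back stop (away from the robot), y to the left along the rack, z up
- gap_1 (a point): middle of gap 1, counted from the left (seen from the robot), on the table, 55 mm in front of the back stop; axes as the rack's. A ramekin pushed home stands about 5 mm further back than this point
- gap_2 (a point): middle of gap 2, counted from the left (seen from the robot), on the table, 55 mm in front of the back stop; axes as the rack's. A ramekin pushed home stands about 5 mm further back than this point
- gap_3 (a point): middle of gap 3, counted from the left (seen from the robot), on the table, 55 mm in front of the back stop; axes as the rack's. A ramekin pushed home stands about 5 mm further back than this point
- gap_4 (a point): middle of gap 4, counted from the left (seen from the robot), on the table, 55 mm in front of the back stop; axes as the rack's. A ramekin pushed home stands about 5 mm further back than this point
- rail_1: piece of the flat steel rail that runs along the rack's back, behind gap 1: 116 mm long along y, 16 mm wide, rigid; origin at the middle of its top face, 60 mm above the table. 6 mm grooves at the dividers part it from the next piece, tops flush
- rail_2: piece of the flat steel rail that runs along the rack's back, behind gap 2: 116 mm long along y, 16 mm wide, rigid; origin at the middle of its top face, 60 mm above the table. 6 mm grooves at the dividers part it from the next piece, tops flush
- rail_3: piece of the flat steel rail that runs along the rack's back, behind gap 3: 116 mm long along y, 16 mm wide, rigid; origin at the middle of its top face, 60 mm above the table. 6 mm grooves at the dividers part it from the next piece, tops flush
- rail_4: piece of the flat steel rail that runs along the rack's back, behind gap 4: 116 mm long along y, 16 mm wide, rigid; origin at the middle of its top face, 60 mm above the table. 6 mm grooves at the dividers part it from the next piece, tops flush
- bay_ramekin: bystander: second ramekin, same as the first, standing in gap 2 or gap 4 of the rack; origin under its centre
- bay_cups: bystander: stack of nested paper portion cups, 54 mm across, 51 mm tall, standing in gap 2 or gap 4; origin under its centre
- salt: bystander: clear salt jar with tan lid, 72 mm across, 78 mm tall, at the left
- scraper: bystander: bench scraper lying flat at the far right, 109 x 154 x 14 mm
There are look-alikes about, which are no part of the job. What is shaped like the ramekin but orange or turquoise is not meant.

How it is judged:
By the outcome, as a careful person would: the job done as asked, in the order asked, and still so for the second after the job is handed in, with the robot touching nothing.
It also fails if it takes over 72 s, if anything falls off the work surface, if the arm or the gripper's body presses on something with over 40 N, if the wrist force passes 120 N, or if a joint passes its speed limit or range.

## Working session

There is one attempt and no reset: what is moved stays moved. The work goes in short steps, Python scripts to look and compute and a tool call to move; the robot and the scene stay as the last step left them, time stands still between calls to the robot, and variables do not carry over. Pictures are saved under pics/ and viewed, at most 10 in all, crops included, and the job is handed in when it is done.

Besides the shell and the picture viewer there is one more tool, called after "Call:" as a command line: name --pt "numbers of a row" for each row, then --argument value for the rest. jog_arm: Moves the arm, as the interface text tells. Its arguments: {"type":"object","properties":{"commands":{"type":"array","items":{"type":"array","items":{"type":"number"}}},"gripper":{"type":"number"},"newtons":{"type":"number"}},"required":["commands"]}

```bash
mkdir -p pics; cat > h.py <<'E'
import numpy as np,cv2,pickle
def snap(n,f):
    from cell import manip
    d=manip.get_image(n); cv2.imwrite(f'pics/{f}.png',d['img']); pickle.dump(d,open(f'pics/{f}.pkl','wb')); return d
def load(f): return pickle.load(open(f'pics/{f}.pkl','rb'))
def pix2w(d,u,v,z):
    R=np.array(d['R']);t=np.array(d['t']).ravel()
    c=-R.T@t; r=R.T@np.array([(u-d['cx'])/d['fx'],(v-d['cy'])/d['fy'],1]); return c+r*(z-c[2])/r[2]
def w2pix(d,X):
    c=np.array(d['R'])@np.array(X)+np.array(d['t']).ravel(); return np.array([d['fx']*c[0]/c[2]+d['cx'],d['fy']*c[1]/c[2]+d['cy']])
E
python3 - <<'E'
from h import *
snap('top','top0'); d=snap('scene','sc0')
from cell import manip
print(manip.get_obs(), manip.grasp_offset)
E
```

```text
{'time_s': 0.1, 'joint_positions': array([-1.34900365e+00,  3.20222480e-01,  1.56554796e+00,  2.17400486e-05,
        1.25737137e+00, -2.00095865e-02]), 'qd': array([-0.00081459, -0.00089695, -0.00371801, -0.00041061, -0.00014786,
        0.00038923]), 'joint_efforts': array([ 4.79220989e-05, -4.16407371e+01, -2.34705055e+01, -2.29907971e-05,
        4.83859854e-03, -4.95470630e-06]), 'eef_pos': array([ 0.13758807, -0.55782979,  0.20537303]), 'tool_rot': array([ 9.92700463e-01,  1.20603440e-01, -6.77304047e-05, -7.71678806e-04]), 'wrist_force': array([-0.08570875,  0.10697179, -0.14636707]), 'moment': array([0.00557855, 0.00674229, 0.04900189]), 'grip_force': 0.0, 'gripper_width': 0.08585000652906999} 0.0187
```

View pics/top0.png

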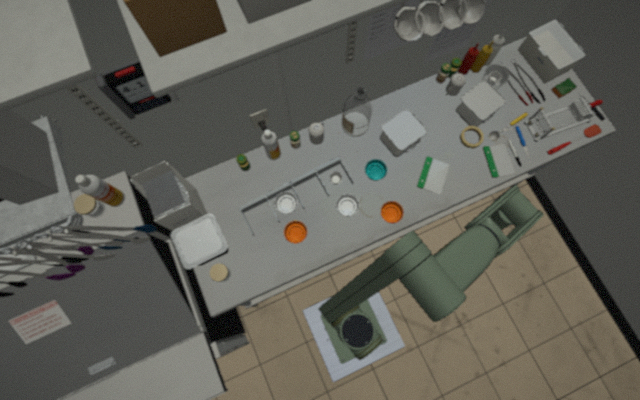

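View pics/sc0.png

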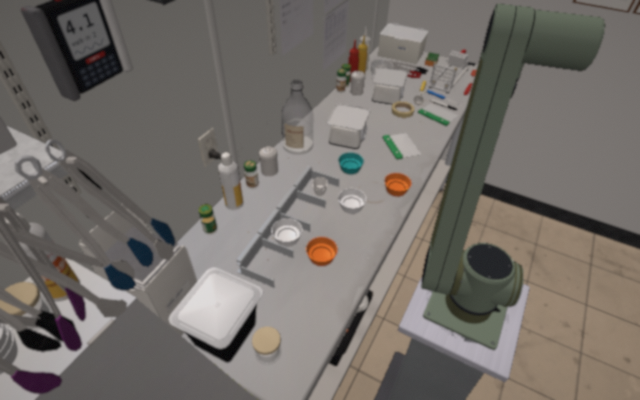

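Candidates in the top view: white dish in front of the rack (347,206), white dish inside gap 2 (286,203, bystander), orange (295,232) and (391,212), turquoise (375,170). The description points to (347,206). I'll check that in a close crop, which also gives the rack geometry.

```bash
python3 - <<'E'
from h import *
d=load('top0'); im=d['img'][145:255,225:415]
cv2.imwrite('pics/c1.png',cv2.resize(im,None,fx=4.2,fy=4.2,interpolation=cv2.INTER_CUBIC))
for n,p in dict(r=(347,206),b=(286,203),cups=(336,179),o1=(295,232),o2=(391,212),tq=(375,170),L=(246,212),R=(350,162)).items(): print(n,pix2w(d,*p,0.04).round(3))
print(w2pix(d,[0,0,0]))
E
```

```text
r [ 0.459 -0.191  0.04 ]
b [0.581 0.042 0.04 ]
cups [ 0.59 -0.2   0.04]
o1 [0.449 0.057 0.04 ]
o2 [ 0.357 -0.35   0.04 ]
tq [ 0.556 -0.374  0.04 ]
L [0.615 0.212 0.04 ]
R [ 0.636 -0.29   0.04 ]
[352.89627118 327.35584137]
```

View pics/c1.png

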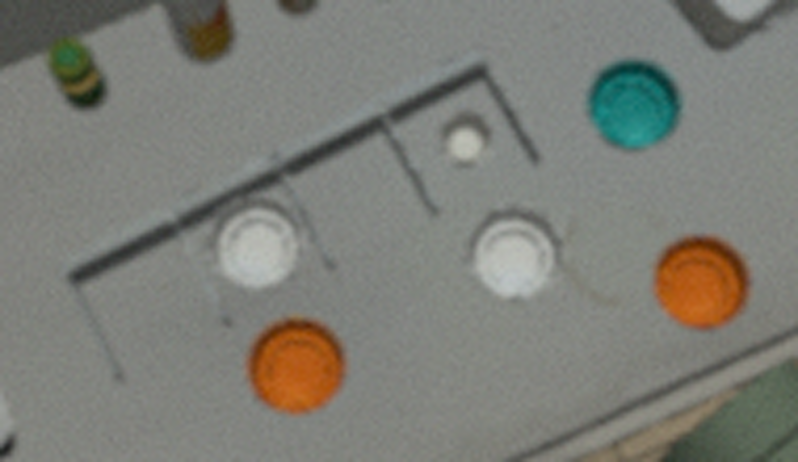

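```bash
cat >> h.py <<'E'
def rack2w(p,X):
    c,s=np.cos(p[2]),np.sin(p[2]); x,y,z=X; return [p[0]+c*x-s*y,p[1]+s*x+c*y,z]
E
python3 - <<'E'
from h import *
from scipy.optimize import least_squares
d=load('top0')
C=np.array([(121,380),(228,322),(332,268),(436,213),(538,160)])
ys=[.244,.122,0,-.122,-.244]
pts=[(c/4.2+[225,145],(-.055,y,.04)) for c,y in zip(C,ys)]
f=lambda p: np.concatenate([w2pix(d,rack2w(p,X))-c for c,X in pts])
r=least_squares(f,[.58,-.04,0]); p=r.x; print('rack',p,'res px',r.fun.round(2))
# ramekins: white blob, circle
hsv=cv2.cvtColor(d['img'],cv2.COLOR_BGR2HSV)
for n,(u,v) in dict(r=(347,206),b=(286,203)).items():
    m=(d['img'].min(2)>165).astype(np.uint8); k,l,st,ce=cv2.connectedComponentsWithStats(m)
    i=l[v,u]; print(n,st[i],ce[i],pix2w(d,*ce[i],.043).round(4))
o=cv2.resize(d['img'][145:255,225:415],None,fx=4.2,fy=4.2,interpolation=cv2.INTER_CUBIC)
P=lambda X: tuple(int(a) for a in (w2pix(d,rack2w(p,X))-[225,145]+.5)*4.2)
for y in ys: cv2.line(o,P((-.057,y,.04)),P((.055,y,.04)),(0,0,255),1)
for xx,z,c in ((.055,.05,(0,255,0)),(.055,.06,(255,0,0)),(.071,.06,(255,0,0))): cv2.line(o,P((xx,.246,z)),P((xx,-.246,z)),c,1)
cv2.imwrite('pics/ov.png',o)
for g,y in ((1,.183),(2,.061),(3,-.061),(4,-.183)): print(g,np.round(rack2w(p,(0,y,0)),4))
E
```

```text
rack [ 0.57981441 -0.01580398  0.07109609] res px [-0.85  0.27 -0.41  0.41  0.25 -0.13  0.43 -0.19  0.62 -0.47]
r [339 202  16  13 160] [346.20625 208.18125] [ 0.4515 -0.1832  0.043 ]
b [278 199  15  14 148] [285.59459459 205.77702703] [0.5693 0.048  0.043 ]
1 [0.5668 0.1667 0.    ]
2 [0.5755 0.045  0.    ]
3 [ 0.5841 -0.0766  0.    ]
4 [ 0.5928 -0.1983  0.    ]
```

View pics/ov.png

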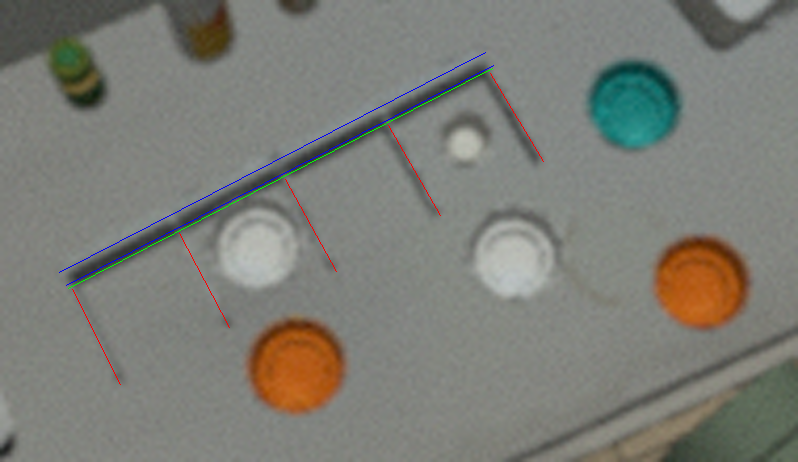

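The crop shows that the target (crop 513,257) is the ribbed white dish standing free in front of the rack. The dish at (257,247) is in gap 2. The fitted dividers match to within about 0.8 px. Next I'll move above the rack for a close wrist look.

Call:
jog_arm --pt "0 0 30 0" --pt "0 20 35 0" --pt "20 30 30 -2.4" --pt "24 32 0 -2.4" --pt "24 32 0 -2.4" --pt "24 32 0 -2.6" --pt "24 32 0 0" --pt "24 32 0 0" --pt "24 32 0 0" --pt "24 32 0 0" --gripper 1

```text
time_s: 0.93
eef_pos: [0.3239, -0.2858, 0.2976]
tool_rot: [0.999, 0.035, -0.0, -0.0]
wrist_force: [0.4, -0.7, 0.3]
gripper_width: 0.0004
grip_force: 0.0
```

Call:
jog_arm --pt "24 32 0 0" --pt "24 32 0 0" --pt "24 32 0 0" --pt "24 32 0 0" --pt "24 32 0 0" --pt "24 32 0 0" --pt "0 0 0 0" --pt "0 0 0 0"

```text
time_s: 1.6
eef_pos: [0.4679, -0.0941, 0.297]
tool_rot: [0.999, 0.037, -0.001, -0.0]
wrist_force: [0.1, -0.1, -0.1]
gripper_width: 0.0004
grip_force: 0.0
```

```bash
python3 - <<'E'
from h import *
d=snap('wrist','w0')
R=np.array(d['R']);t=np.array(d['t']).ravel(); print('cam',-R.T@t, R[2])
from cell import manip
o=manip.get_obs(); print(o['eef_pos'],o['tool_rot'],o['wrist_force'],o['time_s'])
E
```

```text
cam [ 0.53649338 -0.08841544  0.46503341] [-0.26802915 -0.02099793 -0.96318194]
[ 0.46723813 -0.09525921  0.29721941] [ 9.99340305e-01  3.63074454e-02 -8.37610682e-04  1.51911590e-04] [-0.70333605  0.0672203   0.114882  ] 1.65
```

View pics/w0.png

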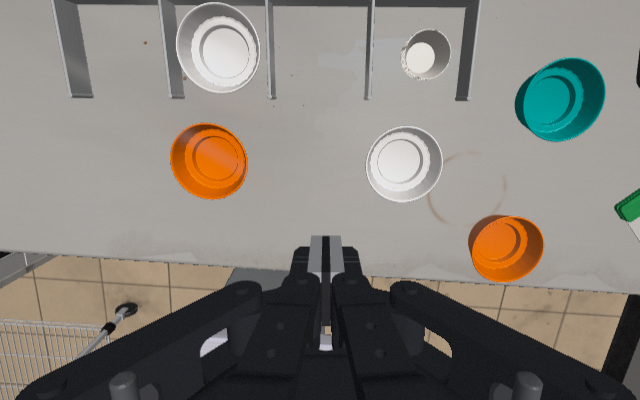

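The wrist view shows the target's rim centred at about (404,163). The divider fronts are at (80,97), (179,97), (269,98), (369,98) and (464,100), and the rail is cut off at the top edge. I'll move 90 mm forward to see the rail.

Call:
jog_arm --pt "30 0 0 0" --pt "30 0 0 0" --pt "30 10 0 0" --pt "0 10 0 0" --pt "0 0 0 0" --pt "0 0 0 0"

```text
time_s: 2.15
eef_pos: [0.5562, -0.0767, 0.2976]
tool_rot: [0.999, 0.035, -0.001, 0.0]
wrist_force: [-0.1, 0.4, 0.4]
gripper_width: -0.0001
grip_force: 0.0
```

```bash
python3 - <<'E'
from h import *
d=snap('wrist','w1')
im=cv2.resize(d['img'][0:330],(800,412)); cv2.imwrite('pics/w1v.png',im)
# ramekin rims by white ellipse in w0
for f in ('w0','w1'):
    d=load(f); m=((d['img'].min(2)>135)&(np.ptp(d['img'].astype(int),axis=2)<14)).astype(np.uint8)
    cs,_=cv2.findContours(cv2.morphologyEx(m,cv2.MORPH_OPEN,np.ones((3,3))),cv2.RETR_EXTERNAL,cv2.CHAIN_APPROX_NONE)
    for c in cs:
        if 800<cv2.contourArea(c)<20000:
            e=cv2.fitEllipse(cv2.convexHull(c)); print(f,np.round(e[0],1),np.round(e[1],1),cv2.contourArea(c),pix2w(d,*e[0],.043).round(4))
E
```

```text
(no output)
```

View pics/w1v.png

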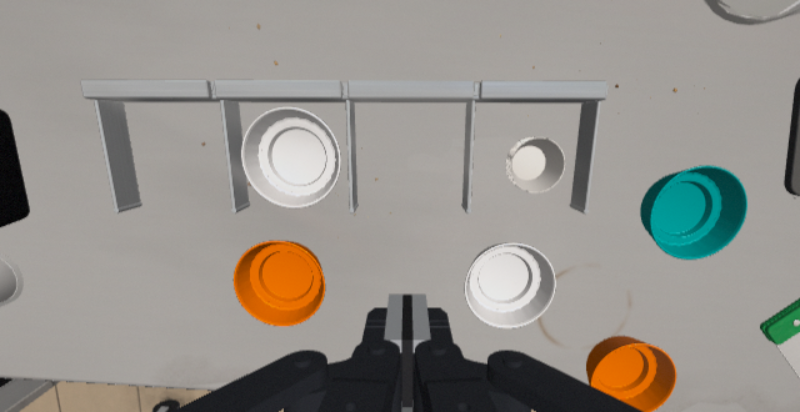

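```bash
cat > fit.py <<'E'
from h import *
from scipy.optimize import least_squares
d=load('w1')
pts=[((u/1.25,90/1.25),(None,y,.06)) for u,y in ((82,.247),(212.5,.122),(345.5,0),(478.5,-.122),(607,-.247))]
pts+=[((u/1.25,211/1.25),(-.057,y,.04)) for u,y in ((119,.245),(235,.122),(352,0),(466,-.122),(587,-.245))]
f=lambda p: np.concatenate([w2pix(d,rack2w(p,(p[3] if X[0] is None else X[0],X[1],X[2])))-c for c,X in pts])
r=least_squares(f,[.58,-.016,.07,.06]); p=r.x; print('rack',p.round(4)); print(r.fun.round(1).reshape(-1,2).tolist())
for g,y in ((1,.183),(2,.061),(3,-.061),(4,-.183)): print('gap',g,np.round(rack2w(p,(0,y,0))[:2],4),'rail',np.round(rack2w(p,(p[3],y,.06))[:2],4))
th=np.linspace(0,2*np.pi,181)
def bb(c,z=.043,rad=.0495):
    q=np.array([w2pix(d,[c[0]+rad*np.cos(a),c[1]+rad*np.sin(a),z]) for a in th]); return np.array([q[:,0].min(),q[:,0].max(),q[:,1].min(),q[:,1].max()])
for n,b,g in (('target',(465,555,243,327),(.46,-.19)),('bay',(242,340,108,207),(.577,.045))):
    r=least_squares(lambda c:bb(c)-np.array(b)/1.25,g); print(n,r.x.round(4),r.fun.round(1),'rack frame',)
    c,s=np.cos(p[2]),np.sin(p[2]); e=r.x-p[:2]; print(np.round([c*e[0]+s*e[1],-s*e[0]+c*e[1]],4))
E
python3 fit.py
```

```text
rack [ 0.5955 -0.0172  0.0694  0.0592]
[[-5.5, 0.4], [-0.6, 0.4], [-0.4, 0.4], [-0.3, 0.4], [5.8, 0.4], [-2.5, 0.2], [-0.4, 0.2], [0.2, 0.1], [3.0, 0.1], [0.9, 0.1]]
gap 1 [0.5828 0.1653] rail [0.6419 0.1695]
gap 2 [0.5913 0.0436] rail [0.6504 0.0477]
gap 3 [ 0.5998 -0.0781] rail [ 0.6588 -0.074 ]
gap 4 [ 0.6082 -0.1998] rail [ 0.6673 -0.1957]
target [ 0.4683 -0.1949] [-0.6  0.6 -0.6  0.7] rack frame
[-0.1392 -0.1685]
bay [0.5877 0.0409] [-0.7  0.7 -0.8  1. ] rack frame
[-0.0038  0.0586]
```

```bash
python3 - <<'E'
from h import *
a,b,t=load('w0'),load('w1'),load('top0')
for n,d,p in (('w0',a,(269,98)),('w1',b,(352/1.25,211/1.25)),('top',t,(332/4.2+224.5,268/4.2+144.5))): print(n,pix2w(d,*p,.04).round(4),pix2w(d,*p,.0).round(4),'cam',(-np.array(d['R']).T@np.array(d['t']).ravel()).round(3))
# ramekin centres triangulated: bay and target floor discs approx
for n,d,p in (('w0',a,(404,164)),('w1',b,(510/1.25,285/1.25))): print(n,pix2w(d,*p,.043).round(4))
print(w2pix(b,[.5562,-.0767,.2976])*1.25)
E
sed -i 's/(82,.247)/(83,.241)/;s/(607,-.247)/(607,-.241)/' fit.py; python3 fit.py
```

```text
w0 [ 0.5372 -0.0195  0.04  ] [ 0.5372 -0.013   0.    ] cam [ 0.536 -0.088  0.465]
w1 [ 0.5389 -0.021   0.04  ] [ 0.5308 -0.0162  0.    ] cam [ 0.625 -0.071  0.466]
top [ 0.5278 -0.0175  0.04  ] [ 0.538  -0.0199  0.    ] cam [0.112 0.08  1.662]
w0 [ 0.4688 -0.1949  0.043 ]
w1 [ 0.4699 -0.1948  0.043 ]
[407.66891906 293.63398336]
rack [ 0.5956 -0.0173  0.069   0.0595]
[[-1.0, -0.0], [-0.5, 0.0], [-0.3, 0.1], [-0.2, 0.1], [0.7, 0.2], [-2.5, 0.2], [-0.3, 0.2], [0.2, 0.1], [3.0, 0.1], [1.0, 0.1]]
gap 1 [0.5829 0.1652] rail [0.6423 0.1693]
gap 2 [0.5913 0.0435] rail [0.6507 0.0476]
gap 3 [ 0.5998 -0.0782] rail [ 0.6591 -0.0741]
gap 4 [ 0.6082 -0.1999] rail [ 0.6676 -0.1958]
target [ 0.4683 -0.1949] [-0.6  0.6 -0.6  0.7] rack frame
[-0.1392 -0.1684]
bay [0.5877 0.0409] [-0.7  0.7 -0.8  1. ] rack frame
[-0.0039  0.0587]
```

The wrist views agree to about 2 mm. In w1v the rail runs from (83,90) to (607,90), with grooves at columns 212, 345 and 478. I'm going to rail 1 at (0.642, 0.169).

Call:
jog_arm --pt "12 35 0 0" --pt "12 35 0 0" --pt "12 35 0 0" --pt "12 35 -20 0" --pt "12 35 -20 0" --pt "12 35 -30 0" --pt "14 35 -30 0" --pt "0 0 -35 0" --pt "0 0 -35 0" --pt "0 0 -35 0"

```text
time_s: 3.03
eef_pos: [0.6393, 0.1589, 0.1004]
tool_rot: [0.999, 0.035, 0.001, 0.0]
wrist_force: [0.2, 0.7, 0.4]
gripper_width: -0.0003
grip_force: 0.0
```

Call:
jog_arm --pt "0 0 -10 0" --pt "0 0 -6 0" --pt "0 0 0 0" --pt "0 0 0 0"

```text
time_s: 3.37
eef_pos: [0.6412, 0.1592, 0.0874]
tool_rot: [0.999, 0.035, 0.002, -0.0]
wrist_force: [0.3, -0.5, 0.5]
gripper_width: 0.0002
grip_force: 0.0
```

Call:
jog_arm --pt "1 9 -10 0" --pt "0 0 -8 0" --pt "0 0 -4 0" --pt "0 0 -2 0" --pt "0 0 -1 0" --pt "0 0 0 0"

```text
time_s: 3.87
eef_pos: [0.6408, 0.1686, 0.0597]
tool_rot: [0.999, 0.035, -0.0, 0.0]
wrist_force: [0.3, -0.3, -0.4]
gripper_width: -0.0
grip_force: 0.0
```

Call:
jog_arm --pt "0 0 -1 0" --pt "0 0 -1 0" --pt "0 0 0 0"

```text
time_s: 4.12
eef_pos: [0.6408, 0.1685, 0.058]
tool_rot: [0.999, 0.035, -0.0, 0.0]
wrist_force: [-0.0, -0.2, -0.1]
gripper_width: -0.0003
grip_force: 0.0
```

Call:
jog_arm --pt "0 0 -1 0" --pt "0 0 -1 0" --pt "0 0 0 0"

```text
time_s: 4.37
eef_pos: [0.6407, 0.1685, 0.0558]
tool_rot: [0.999, 0.035, -0.0, 0.0]
wrist_force: [-0.6, -0.2, 0.1]
gripper_width: 0.0
grip_force: 0.0
```

```bash
python3 - <<'E'
from h import *
d=snap('wrist','w2'); print(w2pix(d,[.6408,.1685,.0558]))
E
```

```text
[326.21784509 234.68392461]
```

View pics/w2.png

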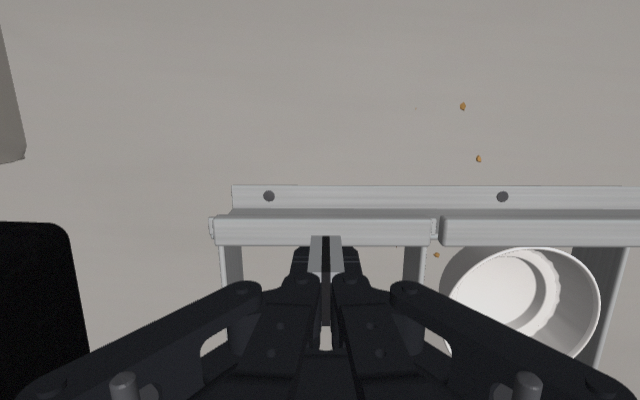

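```bash
python3 - <<'E'
from h import *
d=load('w2')
for v in (207,213,243): print(v,[pix2w(d,350,v,z).round(4).tolist() for z in (.06,.05)])
print('tip row x',pix2w(d,326,236,.056), d['fx'])
for x,z in ((.63,.0558),(.652,.0558),(.6408,.062)): print(x,z,w2pix(d,[x,.1685,z]))
from cell import manip
o=manip.get_obs();print(o['eef_pos'],o['wrist_force'],o['joint_positions'])
im=cv2.resize(d['img'][170:280,200:440],None,fx=3.3,fy=3.3,interpolation=cv2.INTER_CUBIC); cv2.imwrite('pics/w2c.png',im)
E
```

```text
207 [[0.6586, 0.1575, 0.06], [0.6555, 0.1565, 0.05]]
213 [[0.6554, 0.1572, 0.06], [0.6521, 0.1562, 0.05]]
243 [[0.6387, 0.1557, 0.06], [0.6344, 0.1546, 0.05]]
tip row x [0.64011095 0.16857006 0.056     ] 333.04568323931977
0.63 0.0558 [324.82875003 252.95069263]
0.652 0.0558 [327.70607046 215.11358114]
0.6408 0.062 [326.260407   239.18349753]
[0.64076848 0.16854159 0.05587501] [ 0.1420687   0.0026984  -0.25014332] [ 2.39900753e-01  5.70901721e-01  1.54822946e+00 -1.21964131e-04
  1.02266011e+00  1.74002092e+00]
```

View pics/w2c.png

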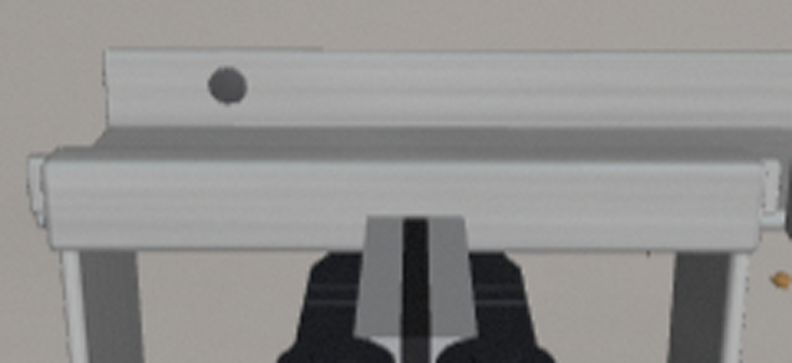

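The crop shows the finger ends (crop 415,217) overlapping only the front few mm of the rail, whose top spans crop rows 157–248. No contact is felt. I'll lift, go 6 mm further back and come down again.

Call:
jog_arm --pt "0 0 10 0" --pt "6 0 0 0" --pt "0 0 0 0" --pt "0 0 -4 0" --pt "0 0 -2 0" --pt "0 0 -1 0" --pt "0 0 0 0"

```text
time_s: 5.0
eef_pos: [0.6463, 0.1685, 0.0582]
tool_rot: [0.999, 0.035, -0.001, 0.0]
wrist_force: [-0.3, 0.1, 0.3]
gripper_width: -0.0
grip_force: 0.0
```

Call:
jog_arm --pt "0 0 -1 0" --pt "0 0 0 0"

```text
time_s: 5.17
eef_pos: [0.6467, 0.1686, 0.0577]
tool_rot: [0.999, 0.035, -0.0, 0.0]
wrist_force: [-0.8, -0.5, 0.4]
gripper_width: -0.0002
grip_force: 0.0
```

Call:
jog_arm --pt "0 0 -1 0" --pt "0 0 0 0"

```text
time_s: 5.33
eef_pos: [0.6468, 0.1686, 0.0568]
tool_rot: [0.999, 0.035, -0.0, 0.0]
wrist_force: [-0.3, -0.3, -0.8]
gripper_width: 0.0
grip_force: 0.0
```

Call:
jog_arm --pt "0 0 -1 0" --pt "0 0 -1 0" --pt "0 0 0 0"

```text
time_s: 5.58
eef_pos: [0.6467, 0.1686, 0.0547]
tool_rot: [0.999, 0.035, -0.0, 0.0]
wrist_force: [-0.7, -0.1, 0.4]
gripper_width: -0.0002
grip_force: 0.0
```

Call:
jog_arm --pt "0 0 -1 0" --pt "0 0 0 0"

```text
time_s: 5.75
eef_pos: [0.6467, 0.1686, 0.0538]
tool_rot: [0.999, 0.035, -0.0, 0.0]
wrist_force: [-0.2, 0.5, -0.1]
gripper_width: -0.0001
grip_force: 0.0
```

Call:
jog_arm --pt "0 0 -1 0" --pt "0 0 0 0"

```text
time_s: 5.92
eef_pos: [0.6467, 0.1686, 0.0528]
tool_rot: [0.999, 0.035, -0.0, 0.0]
wrist_force: [0.1, -0.5, 0.2]
gripper_width: 0.0003
grip_force: 0.0
```

```bash
python3 - <<'E'
from h import *
d=snap('wrist','w3'); g=cv2.cvtColor(d['img'],cv2.COLOR_BGR2GRAY)
for n,gg in (('w2',cv2.cvtColor(load('w2')['img'],cv2.COLOR_BGR2GRAY)),('w3',g)):
    for c in (280,318,326,334,370): print(n,c,gg[200:262:2,c].tolist())
from cell import manip
o=manip.get_obs(); print(o['eef_pos'],o['wrist_force'],w2pix(d,o['eef_pos']))
print([pix2w(d,326,v,.06)[0].round(4) for v in range(210,264,6)])
E
```

```text
w2 280 [166, 166, 163, 158, 135, 118, 117, 115, 116, 134, 169, 167, 167, 166, 162, 165, 166, 164, 165, 160, 162, 162, 150, 144, 156, 157, 157, 157, 155, 157, 159]
w2 318 [170, 168, 163, 158, 138, 119, 119, 118, 122, 133, 167, 168, 164, 167, 164, 165, 167, 165, 121, 116, 114, 115, 117, 116, 116, 115, 115, 116, 117, 116, 115]
w2 326 [172, 169, 161, 157, 135, 118, 118, 115, 119, 135, 166, 165, 162, 166, 162, 165, 167, 166, 61, 20, 27, 25, 27, 25, 26, 24, 25, 26, 24, 25, 24]
w2 334 [170, 167, 162, 158, 136, 115, 116, 115, 118, 131, 168, 166, 162, 165, 163, 164, 165, 165, 121, 116, 116, 116, 114, 116, 117, 115, 115, 116, 115, 117, 116]
w2 370 [169, 167, 159, 156, 144, 116, 116, 115, 115, 127, 168, 168, 162, 166, 163, 164, 165, 166, 169, 164, 165, 162, 157, 134, 157, 157, 156, 159, 157, 158, 157]
w3 280 [168, 167, 168, 165, 166, 168, 168, 164, 158, 127, 118, 116, 120, 114, 120, 123, 160, 170, 167, 169, 165, 164, 167, 165, 166, 163, 163, 162, 162, 126, 158]
w3 318 [169, 170, 169, 165, 166, 168, 166, 161, 160, 134, 120, 120, 120, 115, 118, 122, 159, 169, 122, 116, 116, 117, 116, 116, 116, 115, 117, 117, 117, 118, 116]
w3 326 [169, 171, 168, 164, 167, 171, 167, 161, 159, 133, 119, 118, 121, 116, 118, 121, 157, 169, 59, 23, 25, 25, 24, 22, 25, 22, 20, 22, 25, 28, 24]
w3 334 [168, 172, 170, 164, 166, 172, 168, 158, 160, 134, 117, 119, 121, 117, 118, 122, 157, 168, 122, 117, 117, 116, 118, 116, 115, 116, 117, 117, 115, 117, 116]
w3 370 [168, 169, 169, 162, 165, 171, 166, 157, 159, 133, 118, 117, 119, 116, 115, 120, 158, 170, 164, 164, 167, 163, 164, 163, 166, 167, 163, 164, 161, 128, 160]
[0.64675863 0.16858093 0.05285817] [-0.28436659  0.22166211  0.01441148] [326.11383047 234.82786225]
[np.float64(0.6631), np.float64(0.6599), np.float64(0.6567), np.float64(0.6534), np.float64(0.6501), np.float64(0.6468), np.float64(0.6434), np.float64(0.64), np.float64(0.6365)]
```

The rail and tip rows show the tip still above the rail. I'll keep going down in small steps.

Call:
jog_arm --pt "0 0 -0.5 0" --pt "0 0 -0.5 0" --pt "0 0 0 0"

```text
time_s: 6.22
eef_pos: [0.6468, 0.1686, 0.0519]
tool_rot: [0.999, 0.035, -0.0, 0.0]
wrist_force: [0.6, -0.3, 0.3]
gripper_width: -0.0
grip_force: 0.0
```

Call:
jog_arm --pt "0 0 -0.5 0" --pt "0 0 -0.5 0" --pt "0 0 0 0"

```text
time_s: 6.47
eef_pos: [0.6468, 0.1686, 0.0508]
tool_rot: [0.999, 0.035, -0.0, 0.0]
wrist_force: [-0.2, 0.7, -0.2]
gripper_width: 0.0001
grip_force: 0.0
```

Call:
jog_arm --pt "0 0 -0.5 0" --pt "0 0 -0.5 0" --pt "0 0 0 0"

```text
time_s: 6.72
eef_pos: [0.6467, 0.1686, 0.0498]
tool_rot: [0.999, 0.035, -0.0, 0.0]
wrist_force: [0.4, -0.5, 0.3]
gripper_width: 0.0002
grip_force: 0.0
```

Call:
jog_arm --pt "0 0 -0.5 0" --pt "0 0 -0.5 0" --pt "0 0 0 0"

```text
time_s: 6.97
eef_pos: [0.6468, 0.1686, 0.0489]
tool_rot: [0.999, 0.035, -0.0, 0.0]
wrist_force: [0.1, -1.0, 0.2]
gripper_width: 0.0003
grip_force: 0.0
```

Call:
jog_arm --pt "0 0 -0.5 0" --pt "0 0 -0.5 0" --pt "0 0 0 0"

```text
time_s: 7.22
eef_pos: [0.6468, 0.1686, 0.0479]
tool_rot: [0.999, 0.035, -0.0, 0.0]
wrist_force: [0.5, -0.4, 0.1]
gripper_width: -0.0001
grip_force: 0.0
```

```bash
python3 - <<'E'
from h import *
d=snap('wrist','w4'); g=cv2.cvtColor(d['img'],cv2.COLOR_BGR2GRAY)
print(g[228:244,318].tolist())
from cell import manip
o=manip.get_obs(); print(o['eef_pos'],o['wrist_force'],o['joint_efforts'].round(2))
a=d['img'][180:290,230:420]; b=load('w2')['img'][160:270,230:420]
cv2.imwrite('pics/w4c.png',cv2.resize(a,None,fx=4.2,fy=4.2,interpolation=cv2.INTER_CUBIC))
E
```

```text
[117, 116, 114, 114, 117, 120, 125, 122, 118, 115, 115, 116, 116, 116, 117, 117]
[0.64678345 0.16857969 0.04788493] [-0.21930117  0.06065197 -0.65517359] [ -0.   -52.4  -20.53  -0.    -0.    -0.  ]
```

View pics/w4c.png

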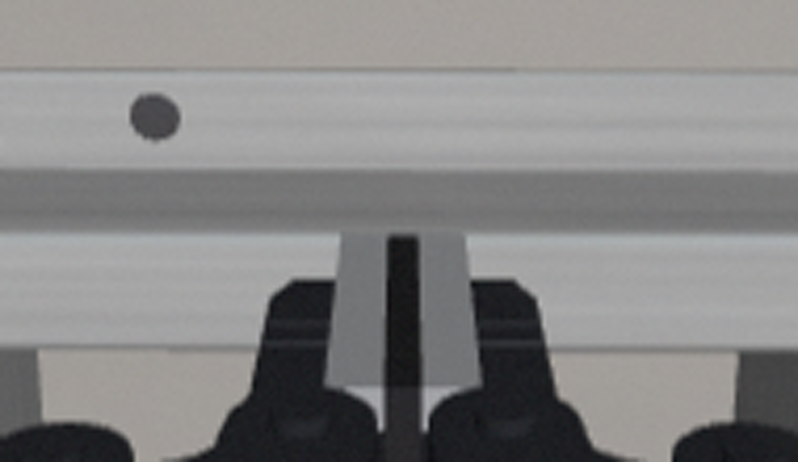

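The crop shows the whole fingertip in front of the rail, with no occlusion. Fitting a 22 mm wide pad puts the real finger end about 20 mm short of the stated TCP, so contact should come near TCP z ≈ 0.038.

Call:
jog_arm --pt "0 0 -1 0" --pt "0 0 -1 0" --pt "0 0 0 0"

```text
time_s: 7.52
eef_pos: [0.6467, 0.1686, 0.0457]
tool_rot: [0.999, 0.035, -0.0, 0.0]
wrist_force: [-0.6, -0.3, 0.5]
gripper_width: -0.0001
grip_force: 0.0
```

Call:
jog_arm --pt "0 0 -1 0" --pt "0 0 -1 0" --pt "0 0 0 0"

```text
time_s: 7.77
eef_pos: [0.6467, 0.1686, 0.0437]
tool_rot: [0.999, 0.035, -0.0, 0.0]
wrist_force: [0.9, 0.1, -0.7]
gripper_width: -0.0
grip_force: 0.0
```

Call:
jog_arm --pt "0 0 -1 0" --pt "0 0 -0.5 0" --pt "0 0 0 0"

```text
time_s: 8.02
eef_pos: [0.6467, 0.1686, 0.0423]
tool_rot: [0.999, 0.035, -0.0, 0.0]
wrist_force: [-0.6, -0.1, 0.2]
gripper_width: 0.0001
grip_force: 0.0
```

Call:
jog_arm --pt "0 0 -0.5 0" --pt "0 0 -0.5 0" --pt "0 0 0 0"

```text
time_s: 8.27
eef_pos: [0.6468, 0.1686, 0.0413]
tool_rot: [0.999, 0.035, -0.0, 0.0]
wrist_force: [-0.2, 0.2, 0.2]
gripper_width: -0.0003
grip_force: 0.0
```

Call:
jog_arm --pt "0 0 -0.5 0" --pt "0 0 -0.5 0" --pt "0 0 0 0"

```text
time_s: 8.52
eef_pos: [0.6468, 0.1686, 0.0403]
tool_rot: [0.999, 0.035, -0.0, 0.0]
wrist_force: [1.0, -0.2, -0.8]
gripper_width: -0.0001
grip_force: 0.0
```

Call:
jog_arm --pt "0 0 -0.5 0" --pt "0 0 -0.5 0" --pt "0 0 0 0"

```text
time_s: 8.77
eef_pos: [0.6468, 0.1686, 0.0393]
tool_rot: [0.999, 0.035, -0.0, 0.0]
wrist_force: [0.2, -0.2, 0.2]
gripper_width: -0.0001
grip_force: 0.0
```

Call:
jog_arm --pt "0 0 -0.5 0" --pt "0 0 -0.5 0" --pt "0 0 0 0"

```text
time_s: 9.02
eef_pos: [0.6468, 0.1686, 0.0383]
tool_rot: [0.999, 0.035, -0.0, 0.0]
wrist_force: [-0.7, -0.1, -0.7]
gripper_width: 0.0001
grip_force: 0.0
```

Call:
jog_arm --pt "0 0 -0.5 0" --pt "0 0 -0.5 0" --pt "0 0 0 0"

```text
time_s: 9.27
eef_pos: [0.6468, 0.1686, 0.0373]
tool_rot: [0.999, 0.035, -0.0, 0.0]
wrist_force: [0.2, -0.3, 0.0]
gripper_width: 0.0001
grip_force: 0.0
```

Call:
jog_arm --pt "0 0 -0.5 0" --pt "0 0 -0.5 0" --pt "0 0 0 0"

```text
time_s: 9.52
eef_pos: [0.6468, 0.1686, 0.0364]
tool_rot: [0.999, 0.035, -0.0, 0.0]
wrist_force: [0.1, -0.4, -0.5]
gripper_width: -0.0001
grip_force: 0.0
```

```bash
python3 - <<'E'
from h import *
d=snap('wrist','w5'); g=cv2.cvtColor(d['img'],cv2.COLOR_BGR2GRAY)
for c in (270,280,326,370): print(c,[(r,int(g[r,c])) for r in range(210,300,3)])
for r in (230,250): print(r,[(c,int(g[r,c])) for c in range(170,260,3)], [(c,int(g[r,c])) for c in range(400,480,3)])
from cell import manip
o=manip.get_obs(); print(o['eef_pos'],o['wrist_force'])
E
```

```text
270 [(210, 169), (213, 167), (216, 166), (219, 168), (222, 165), (225, 161), (228, 119), (231, 118), (234, 118), (237, 117), (240, 117), (243, 125), (246, 170), (249, 167), (252, 171), (255, 166), (258, 168), (261, 166), (264, 164), (267, 162), (270, 164), (273, 134), (276, 158), (279, 159), (282, 160), (285, 158), (288, 157), (291, 27), (294, 29), (297, 32)]
280 [(210, 169), (213, 166), (216, 166), (219, 170), (222, 164), (225, 162), (228, 118), (231, 117), (234, 120), (237, 118), (240, 115), (243, 125), (246, 170), (249, 167), (252, 171), (255, 165), (258, 169), (261, 166), (264, 166), (267, 162), (270, 163), (273, 135), (276, 158), (279, 156), (282, 158), (285, 154), (288, 30), (291, 28), (294, 31), (297, 31)]
326 [(210, 171), (213, 166), (216, 164), (219, 168), (222, 161), (225, 163), (228, 120), (231, 117), (234, 120), (237, 26), (240, 27), (243, 21), (246, 24), (249, 24), (252, 23), (255, 25), (258, 26), (261, 27), (264, 25), (267, 25), (270, 21), (273, 38), (276, 43), (279, 42), (282, 42), (285, 41), (288, 42), (291, 42), (294, 41), (297, 42)]
370 [(210, 171), (213, 167), (216
[... 1077 characters left out ...]
56), (185, 156), (188, 154), (191, 157), (194, 156), (197, 161), (200, 145), (203, 173), (206, 171), (209, 171), (212, 169), (215, 171), (218, 169), (221, 171), (224, 170), (227, 169), (230, 168), (233, 169), (236, 170), (239, 168), (242, 169), (245, 168), (248, 166), (251, 168), (254, 167), (257, 168)] [(400, 164), (403, 163), (406, 162), (409, 162), (412, 162), (415, 164), (418, 162), (421, 163), (424, 162), (427, 163), (430, 163), (433, 164), (436, 165), (439, 162), (442, 155), (445, 170), (448, 123), (451, 68), (454, 74), (457, 122), (460, 160), (463, 170), (466, 170), (469, 169), (472, 170), (475, 169), (478, 169)]
[0.64676915 0.16855979 0.03636646] [-0.48254649  0.33093063 -0.95055605]
```

Call:
jog_arm --pt "0 0 -0.5 0" --pt "0 0 -0.5 0" --pt "0 0 0 0"

```text
time_s: 9.82
eef_pos: [0.6468, 0.1686, 0.0354]
tool_rot: [0.999, 0.035, -0.0, 0.0]
wrist_force: [0.2, 0.9, 0.0]
gripper_width: 0.0005
grip_force: 0.0
```

Call:
jog_arm --pt "0 0 -0.5 0" --pt "0 0 -0.5 0" --pt "0 0 0 0"

```text
time_s: 10.07
eef_pos: [0.6469, 0.1686, 0.0349]
tool_rot: [0.999, 0.035, 0.0, 0.0]
wrist_force: [0.2, 0.1, 1.9]
gripper_width: -0.0002
grip_force: 1.4
```

Call:
jog_arm --pt "0 0 -0.5 0" --pt "0 0 -0.5 0" --pt "0 0 0 0"

```text
time_s: 10.32
eef_pos: [0.6469, 0.1686, 0.0349]
tool_rot: [0.999, 0.035, 0.0, -0.0]
wrist_force: [-2.4, -0.1, 7.6]
gripper_width: -0.0002
grip_force: 3.9
```

Call:
jog_arm --pt "0 0 -0.5 0" --pt "0 0 -0.5 0" --pt "0 0 0 0"

```text
time_s: 10.57
eef_pos: [0.6469, 0.1686, 0.0348]
tool_rot: [0.999, 0.035, 0.001, -0.0]
wrist_force: [-4.2, -0.4, 10.8]
gripper_width: -0.0001
grip_force: 6.1
```

Call:
jog_arm --pt "0 0 -0.5 0" --pt "0 0 -0.5 0" --pt "0 0 0 0"

```text
time_s: 10.82
eef_pos: [0.647, 0.1686, 0.0348]
tool_rot: [0.999, 0.035, 0.001, -0.0]
wrist_force: [-6.6, -0.7, 17.4]
gripper_width: -0.0002
grip_force: 8.3
```

Contact came at TCP z = 0.0349, with 17 N at the last step, so the finger ends sit about 25 mm behind the TCP. Rail 1 is touched. Now rail 2.

Call:
jog_arm --pt "0 0 12 0" --pt "0 0 8 0" --pt "2.1 -30.4 0 0" --pt "2.1 -30.4 0 0" --pt "2.1 -30.4 0 0" --pt "2.2 -30.5 0 0" --pt "0 0 0 0" --pt "0 0 -10 0" --pt "0 0 -4 0" --pt "0 0 0 0"

```text
time_s: 11.65
eef_pos: [0.6541, 0.0479, 0.0356]
tool_rot: [0.999, 0.036, -0.002, -0.0]
wrist_force: [0.1, 0.5, -0.3]
gripper_width: 0.0
grip_force: 0.0
```

Call:
jog_arm --pt "0 0 -1 0" --pt "0 0 -1 0" --pt "0 0 -0.5 0" --pt "0 0 0 0"

```text
time_s: 11.98
eef_pos: [0.6554, 0.0475, 0.0351]
tool_rot: [0.999, 0.036, 0.0, 0.0]
wrist_force: [0.2, -0.2, 0.3]
gripper_width: 0.0003
grip_force: 0.0
```

Call:
jog_arm --pt "0 0 -0.5 0" --pt "0 0 -0.5 0" --pt "0 0 0 0"

```text
time_s: 12.23
eef_pos: [0.6555, 0.0473, 0.0349]
tool_rot: [0.999, 0.035, 0.0, -0.0]
wrist_force: [-1.6, 2.2, 4.2]
gripper_width: -0.0001
grip_force: 2.4
```

Call:
jog_arm --pt "0 0 -0.5 0" --pt "0 0 -0.5 0" --pt "0 0 0 0" --pt "0 0 0 0"

```text
time_s: 12.57
eef_pos: [0.6555, 0.0473, 0.0348]
tool_rot: [0.999, 0.035, 0.001, -0.0]
wrist_force: [-2.8, 1.1, 9.9]
gripper_width: 0.0004
grip_force: 4.8
```

Call:
jog_arm --pt "0 0 12 0" --pt "0 0 6 0" --pt "2.1 -30.4 0 0" --pt "2.1 -30.4 0 0" --pt "2.1 -30.4 0 0" --pt "2.2 -30.5 0 0" --pt "0 0 0 0" --pt "0 0 -9 0" --pt "0 0 -4 0" --pt "0 0 0 0"

```text
time_s: 13.4
eef_pos: [0.6626, -0.0736, 0.0363]
tool_rot: [0.999, 0.036, -0.002, -0.0]
wrist_force: [-0.0, -0.5, -0.3]
gripper_width: 0.0
grip_force: 0.0
```

Call:
jog_arm --pt "0 0 -1 0" --pt "0 0 -1 0" --pt "0 0 -0.5 0" --pt "0 0 0 0"

```text
time_s: 13.73
eef_pos: [0.6639, -0.0742, 0.0355]
tool_rot: [0.999, 0.036, 0.0, 0.0]
wrist_force: [-0.1, -0.0, -0.4]
gripper_width: 0.0002
grip_force: 0.0
```

Call:
jog_arm --pt "0 0 -0.5 0" --pt "0 0 -0.5 0" --pt "0 0 0 0"

```text
time_s: 13.98
eef_pos: [0.664, -0.0746, 0.0349]
tool_rot: [0.999, 0.035, 0.0, -0.0]
wrist_force: [0.1, 1.2, 1.9]
gripper_width: -0.0
grip_force: 1.0
```

Call:
jog_arm --pt "0 0 -0.5 0" --pt "0 0 -0.5 0" --pt "0 0 0 0" --pt "0 0 0 0"

```text
time_s: 14.32
eef_pos: [0.664, -0.0746, 0.0349]
tool_rot: [0.999, 0.035, 0.001, -0.0]
wrist_force: [-2.4, 2.0, 6.4]
gripper_width: 0.0002
grip_force: 3.5
```

Call:
jog_arm --pt "0 0 20 0" --pt "0 0 35 0" --pt "0 0 35 0" --pt "-15 -17 20 6" --pt "-15 -17 0 6" --pt "-15 -17 0 6" --pt "-15 -17 0 6" --pt "-15 -17 0 6" --pt "-15 -17 0 6" --pt "-15 -17 0 6" --gripper 0

```text
time_s: 15.15
eef_pos: [0.5579, -0.1946, 0.1434]
tool_rot: [0.919, 0.394, -0.0, 0.0]
wrist_force: [-0.3, -0.0, 0.4]
gripper_width: 0.0426
grip_force: 0.0
```

Call:
jog_arm --pt "-15 -17 0 6" --pt "-15 -17 0 6" --pt "-15 -17 0 6" --pt "-15 -17 0 6" --pt "-15 -17 0 6" --pt "-15 -17 0 6" --pt "-9 -6 0 6" --pt "0 0 0 6" --pt "0 0 0 0" --pt "0 0 0 0"

```text
time_s: 15.98
eef_pos: [0.4598, -0.302, 0.1435]
tool_rot: [0.683, 0.731, 0.0, 0.0]
wrist_force: [0.6, -0.3, 0.9]
gripper_width: 0.0426
grip_force: 0.0
```

```bash
python3 - <<'E'
from h import *
d=snap('wrist','w6')
from cell import manip
o=manip.get_obs(); print(o['eef_pos'],o['tool_rot'],o['gripper_width'],o['joint_positions'].round(2),o['time_s'])
cv2.imwrite('pics/w6v.png',d['img'])
print('target px',w2pix(d,[.4685,-.1949,.043]),'orange2',w2pix(d,[.365,-.355,.043]),'turq',w2pix(d,[.565,-.38,.043]))
E
```

```text
[ 0.45996599 -0.30175331  0.14341856] [6.82508087e-01 7.30878035e-01 6.28173890e-05 7.80508793e-05] 0.0427698311747922 [-0.6   0.33  1.72  0.    1.09 -0.67] 16.0333
target px [345.59235666  50.10777063] orange2 [211.58195993 240.07800684] turq [435.2062143 279.4581156]
```

View pics/w6v.png

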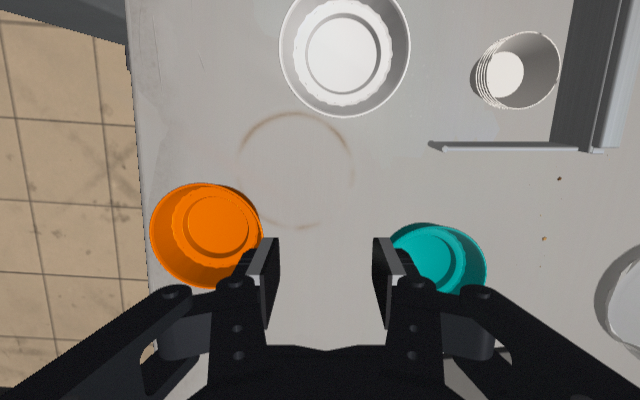

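The wrist view shows the target rim at about (344,52), as predicted at (346,50). Orange (207,236) and turquoise (437,265) stay clear of the descent point. I'll descend to the right of the target with the fingers 43 mm apart.

Call:
jog_arm --pt "7 11 0 0" --pt "7.4 11 0 0" --pt "0 0 -30 0" --pt "0 0 -30 0" --pt "0 0 -30 0" --pt "0 0 -30 0" --pt "0 0 -20 0" --pt "0 0 -12 0" --pt "0 0 -6 0" --pt "0 0 0 0"

```text
time_s: 16.87
eef_pos: [0.4743, -0.2782, -0.0158]
tool_rot: [0.681, 0.732, -0.0, -0.001]
wrist_force: [-0.7, 0.5, 0.1]
gripper_width: 0.0427
grip_force: 0.0
```

Call:
jog_arm --pt "-0.5 8 0 0" --pt "-0.5 8 0 0" --pt "-0.5 8 0 0" --pt "-0.5 8 0 0" --pt "-0.5 8 0 0" --pt "-0.6 8 0 0" --pt "0 0 0 0" --pt "0 0 0 0"

```text
time_s: 17.53
eef_pos: [0.4711, -0.2312, -0.0143]
tool_rot: [0.681, 0.732, 0.0, 0.0]
wrist_force: [-0.1, -0.3, 0.3]
gripper_width: 0.0429
grip_force: 0.0
```

```bash
cat > ram.py <<'E'
from h import *
import sys
from scipy.optimize import least_squares
def ram(d,guess,z=.043,rad=.0495):
    """refine rim circle centre by maximising edge gradient along the projected rim (table side)"""
    g=cv2.GaussianBlur(cv2.cvtColor(d['img'],cv2.COLOR_BGR2GRAY),(0,0),1.0).astype(np.float32)
    th=np.linspace(0,2*np.pi,240)
    def s(c):
        v=0;n=0
        for a in th:
            o=np.array([np.cos(a),np.sin(a)])
            p=w2pix(d,[*(c+(rad-.002)*o),z]); q=w2pix(d,[*(c+(rad+.002)*o),z])
            if min(p.min(),q.min())<0 or max(p[0],q[0])>638 or max(p[1],q[1])>398: continue
            v+=min(40,abs(float(g[int(p[1]+.5),int(p[0]+.5)])-float(g[int(q[1]+.5),int(q[0]+.5)])));n+=1
        return v/max(n,60)
    best=max(((s(np.array(guess)+[i,j]),i,j) for i in np.arange(-.02,.0201,.002) for j in np.arange(-.02,.0201,.002)))
    b=np.array(guess)+best[1:]
    best2=max(((s(b+[i,j]),i,j) for i in np.arange(-.002,.0021,.0005) for j in np.arange(-.002,.0021,.0005)))
    return b+best2[1:],best2[0]
def inrack(x,p=(.5956,-.0173,.069)):
    c,s=np.cos(p[2]),np.sin(p[2]); e=np.array(x)-p[:2]; return np.round([c*e[0]+s*e[1],-s*e[0]+c*e[1]],4)
E
python3 - <<'E'
from ram import *
print('w1',ram(load('w1'),[.468,-.195]))
from cell import manip
d=snap('wrist','w7'); o=manip.get_obs(); print(o['eef_pos'],inrack(o['eef_pos'][:2]),o['wrist_force'],o['time_s'])
r,s=ram(d,[.468,-.190]); print(r,s,inrack(r),w2pix(d,[*r,.043]))
E
```

```text
w1 (array([ 0.467 , -0.1935]), 29.320833333333333)
[ 0.47118187 -0.23154437 -0.01442637] [-0.1389 -0.2052] [-0.10426076 -0.43041426  0.2558557 ] 17.5833
[ 0.468 -0.175] 36.020833333333336 [-0.1382 -0.1485] [325.97771171 140.99049628]
```

It's pushing as predicted, with a cradle offset of 56.7 mm. I'll continue sideways another 88 mm.

Call:
jog_arm --pt "-0.5 8 0 0" --pt "-0.6 8 0 0" --pt "-0.6 8 0 0" --pt "-0.5 8 0 0" --pt "-0.6 8 0 0" --pt "-0.5 8 0 0" --pt "-0.6 8 0 0" --pt "-0.5 8 0 0" --pt "-0.6 8 0 0"

```text
time_s: 18.33
eef_pos: [0.466, -0.1589, -0.0145]
tool_rot: [0.682, 0.732, 0.0, -0.0]
wrist_force: [0.9, -0.8, -0.8]
gripper_width: 0.0429
grip_force: 0.6
```

Call:
jog_arm --pt "-0.5 7 0 0" --pt "-0.4 5 0 0" --pt "-0.3 3.5 0 0" --pt "0 0 0 0" --pt "0 0 0 0" --pt "0 0 0 0"

```text
time_s: 18.83
eef_pos: [0.4648, -0.1443, -0.0146]
tool_rot: [0.682, 0.732, 0.0, -0.0]
wrist_force: [0.2, 0.1, 0.1]
gripper_width: 0.0426
grip_force: 0.0
```

```bash
python3 - <<'E'
from ram import *
from cell import manip
d=snap('wrist','w8'); o=manip.get_obs(); print(o['eef_pos'],inrack(o['eef_pos'][:2]),o['wrist_force'],o['time_s'])
r,s=ram(d,[.462,-.088]); print(r,s,inrack(r),w2pix(d,[*r,.043]))
E
```

```text
[ 0.46485935 -0.14442464 -0.01461179] [-0.1392 -0.1178] [-0.57933513  0.26252825 -0.02116796] 18.8833
[ 0.4635 -0.0885] 37.09375 [-0.1367 -0.0619] [331.0323464  142.49522767]
```

Call:
jog_arm --pt "1 -15 0 0" --pt "1 -15 0 0" --pt "0 0 30 0" --pt "0 0 35 0" --pt "0 0 35 0" --pt "-8 0 10 -6" --pt "-8 0 0 -6" --pt "-8 8 0 -6" --pt "-8 8 0 -6" --pt "-8 8 0 -6"

```text
time_s: 19.72
eef_pos: [0.4264, -0.1503, 0.0955]
tool_rot: [0.849, 0.528, 0.0, 0.0]
wrist_force: [-0.6, 0.8, 0.3]
gripper_width: 0.0426
grip_force: 0.0
```

Call:
jog_arm --pt "-8 8 0 -6" --pt "-8 8 0 -6" --pt "-8 8 0 -6" --pt "-8 8 0 -6" --pt "-8 8 0 -6" --pt "-8 8 0 -6" --pt "-1 8 0 -6" --pt "0 0 0 -6" --pt "0 0 0 -6" --pt "0 0 0 -6"

```text
time_s: 20.55
eef_pos: [0.3778, -0.0943, 0.0955]
tool_rot: [0.999, 0.033, -0.0, 0.0]
wrist_force: [-0.5, -0.6, -0.7]
gripper_width: 0.043
grip_force: 0.0
```

Call:
jog_arm --pt "0 0 0 0" --pt "0 0 0 0"

```text
time_s: 20.72
eef_pos: [0.3778, -0.0944, 0.0954]
tool_rot: [0.999, 0.036, -0.0, -0.0]
wrist_force: [0.2, -0.0, -0.4]
gripper_width: 0.0428
grip_force: 0.0
```

```bash
python3 - <<'E'
from ram import *
from cell import manip
d=snap('wrist','w9'); o=manip.get_obs(); print(o['eef_pos'],o['tool_rot'],inrack(o['eef_pos'][:2]),o['wrist_force'],o['time_s'],o['joint_positions'].round(2))
r,s=ram(d,[.4635,-.0885]); print(r,s,inrack(r),w2pix(d,[*r,.043]))
E
```

```text
[ 0.37785304 -0.09443728  0.09545432] [ 9.99337438e-01  3.63961892e-02 -3.92505330e-05  1.53792409e-05] [-0.2225 -0.0619] [ 1.04749559 -0.46356082 -0.61383952] 20.7667 [-0.27  0.15  2.12 -0.    0.87  1.22]
[ 0.4625 -0.087 ] 34.27979274611399 [-0.1376 -0.0604] [323.89230951  76.1568677 ]
```

Call:
jog_arm --pt "0 0.5 -30 0" --pt "0 0 -30 0" --pt "0 0 -25 0" --pt "0 0 -15 0" --pt "0 0 -10 0" --pt "0 0 0 0" --pt "8 0.5 0 0" --pt "8 0.6 0 0" --pt "8 0.5 0 0" --pt "8 0.6 0 0"

```text
time_s: 21.6
eef_pos: [0.4116, -0.0917, -0.0137]
tool_rot: [0.999, 0.036, 0.001, 0.0]
wrist_force: [-2.2, -0.0, 0.5]
gripper_width: 0.0424
grip_force: 0.7
```

Call:
jog_arm --pt "8 0.5 0 0" --pt "8 0.6 0 0" --pt "8 0.5 0 0" --pt "8 0.6 0 0" --pt "8 0.5 0 0" --pt "0 0 0 0" --pt "0 0 0 0"

```text
time_s: 22.18
eef_pos: [0.451, -0.0889, -0.0146]
tool_rot: [0.999, 0.035, 0.001, 0.0]
wrist_force: [-0.8, -0.6, 0.7]
gripper_width: 0.043
grip_force: 0.0
```

```bash
python3 - <<'E'
from ram import *
from cell import manip
d=snap('wrist','w10'); o=manip.get_obs(); print(o['eef_pos'],o['tool_rot'],inrack(o['eef_pos'][:2]),o['wrist_force'],o['time_s'])
r,s=ram(d,[.505,-.0845]); print(r,s,inrack(r),w2pix(d,[*r,.043]))
g=cv2.cvtColor(d['img'],cv2.COLOR_BGR2GRAY)
for y in (.0,-.122): print([w2pix(d,rack2w((.5956,-.0173,.069),(x,y,.04))).round().tolist() for x in (-.05,-.02,.02)])
for row in (45,70): print(row,g[row,180:480:4].tolist())
E
```

```text
[ 0.45042132 -0.08893534 -0.01460596] [9.99373115e-01 3.54012995e-02 3.36221126e-04 1.06416484e-04] [-0.1498 -0.0615] [-0.222532   -0.30103341  0.24338847] 22.2333
[ 0.508  -0.0845] 34.851851851851855 [-0.092 -0.061] [325.52014144 139.10699037]
[[125.0, -2.0], [108.0, -122.0], [80.0, -318.0]]
[[526.0, -1.0], [543.0, -121.0], [571.0, -316.0]]
45 [75, 136, 137, 136, 140, 196, 146, 126, 105, 104, 105, 109, 110, 114, 112, 112, 114, 111, 110, 107, 129, 171, 180, 182, 179, 193, 191, 190, 189, 189, 190, 188, 188, 188, 189, 187, 188, 190, 191, 191, 194, 193, 196, 195, 198, 198, 200, 199, 201, 201, 190, 178, 172, 148, 86, 87, 87, 86, 84, 84, 84, 84, 85, 85, 86, 86, 88, 96, 119, 201, 59, 57, 58, 58, 56]
70 [137, 138, 198, 154, 136, 116, 117, 115, 115, 115, 115, 115, 115, 115, 116, 158, 189, 193, 201, 201, 199, 195, 193, 185, 126, 121, 120, 151, 189, 191, 191, 189, 192, 192, 191, 191, 191, 189, 188, 188, 189, 189, 189, 188, 186, 189, 170, 107, 100, 97, 116, 194, 196, 197, 199, 200, 201, 181, 164, 91, 89, 87, 89, 88, 88, 89, 89, 87, 88, 87, 96, 124, 207, 147, 146]
```

Ramekin is at rack (−92, −61) mm, dead centre for gap 3. Pushing on.

Call:
jog_arm --pt "8 0.6 0 0" --pt "8 0.5 0 0" --pt "8 0.6 0 0" --pt "8 0.6 0 0" --pt "8 0.5 0 0" --pt "8 0.6 0 0" --pt "0 0 0 0"

```text
time_s: 22.82
eef_pos: [0.5007, -0.0856, -0.0144]
tool_rot: [0.999, 0.036, 0.002, 0.0]
wrist_force: [0.3, -0.0, 0.9]
gripper_width: 0.0428
grip_force: 0.0
```

Call:
jog_arm --pt "8 0.6 0 0" --pt "8 0.5 0 0" --pt "8 0.6 0 0" --pt "8 0.6 0 0" --pt "4 0.2 0 0" --pt "0 0 0 0" --pt "0 0 0 0"

```text
time_s: 23.4
eef_pos: [0.5343, -0.083, -0.0146]
tool_rot: [0.999, 0.035, 0.0, 0.0]
wrist_force: [-0.5, 0.3, -0.3]
gripper_width: 0.0429
grip_force: 0.0
```

Call:
jog_arm --pt "4 0.3 0 0" --pt "4 0.2 0 0" --pt "0 0 0 0"

```text
time_s: 23.65
eef_pos: [0.5427, -0.0825, -0.0144]
tool_rot: [0.999, 0.035, 0.0, 0.0]
wrist_force: [-0.6, -0.3, -0.4]
gripper_width: 0.0429
grip_force: 0.3
```

```bash
python3 - <<'E'
from ram import *
from cell import manip
d=snap('wrist','w11'); o=manip.get_obs(); print(o['eef_pos'],o['tool_rot'],inrack(o['eef_pos'][:2]),o['wrist_force'],o['time_s'])
r,s=ram(d,[.595,-.078]); print(r,s,inrack(r),w2pix(d,[*r,.043]))
E
```

```text
[ 0.54240073 -0.08251591 -0.01445973] [9.99373328e-01 3.53956302e-02 3.03307848e-04 9.05355109e-05] [-0.0576 -0.0614] [-0.81969112  0.07243701 -0.09855122] 23.7
[ 0.5995 -0.079 ] 38.863157894736844 [-0.0004 -0.0618] [328.16101526 139.923784  ]
```

Around 5–6 mm left to the stop. Slow steps now until I feel contact.

Call:
jog_arm --pt "2 0.1 0 0" --pt "2 0.1 0 0" --pt "0 0 0 0"

```text
time_s: 23.95
eef_pos: [0.5462, -0.0823, -0.0145]
tool_rot: [0.999, 0.035, 0.0, 0.0]
wrist_force: [-0.7, 0.1, 0.6]
gripper_width: 0.0429
grip_force: 0.4
```

Call:
jog_arm --pt "1 0.1 0 0" --pt "1 0.1 0 0" --pt "0 0 0 0"

```text
time_s: 24.2
eef_pos: [0.5474, -0.0821, -0.0146]
tool_rot: [0.999, 0.035, -0.001, -0.0]
wrist_force: [-1.9, -0.4, 2.2]
gripper_width: 0.0427
grip_force: 1.3
```

Call:
jog_arm --pt "1 0.1 0 0" --pt "0 0 0 0" --pt "0 0 0 0"

```text
time_s: 24.45
eef_pos: [0.5476, -0.082, -0.0147]
tool_rot: [0.999, 0.035, -0.001, -0.0]
wrist_force: [-4.8, -1.0, 2.2]
gripper_width: 0.0427
grip_force: 2.6
```

Call:
jog_arm --pt "0.5 0 0 0" --pt "0 0 0 0" --pt "0 0 0 0"

```text
time_s: 24.7
eef_pos: [0.5477, -0.082, -0.0147]
tool_rot: [0.999, 0.035, -0.002, -0.0]
wrist_force: [-5.6, -1.1, 3.0]
gripper_width: 0.0429
grip_force: 3.0
```

Contact with the back stop: 5.6 N and no more travel. Backing straight out and clear.

Call:
jog_arm --pt "-3 -0.2 0 0" --pt "-8 -0.5 0 0" --pt "-15 -1 0 0" --pt "-15 -1 0 0" --pt "-10 -0.7 0 0" --pt "0 0 0 0" --pt "0 0 30 0" --pt "0 0 35 0" --pt "0 0 35 0" --pt "0 0 35 0"

```text
time_s: 25.53
eef_pos: [0.4994, -0.0854, 0.1223]
tool_rot: [0.999, 0.035, 0.001, 0.0]
wrist_force: [0.9, 0.4, -0.1]
gripper_width: 0.0425
grip_force: 0.0
```

Call:
jog_arm --pt "0 0 30 0" --pt "0 0 30 0" --pt "0 0 30 0" --pt "20 0 20 0" --pt "20 0 0 0" --pt "20 0 0 0" --pt "0 0 0 0" --pt "0 0 0 0" --pt "0 0 0 0"

```text
time_s: 26.28
eef_pos: [0.558, -0.0853, 0.2301]
tool_rot: [0.999, 0.035, -0.0, -0.0]
wrist_force: [-0.0, 0.3, 0.2]
gripper_width: 0.0427
grip_force: 0.0
```

```bash
python3 - <<'E'
from ram import *
from cell import manip
d=snap('wrist','w12'); o=manip.get_obs(); print(o['eef_pos'],o['wrist_force'],o['time_s'])
for n,g in (('target',[.6035,-.0775]),('bay',[.5877,.0409])):
    r,s=ram(d,g); print(n,r,s,inrack(r)); r,s=ram(load('w1'),g); print('   w1:',r,s)
# orange/turquoise unchanged? compare scene images by world position from w1 vs now
for n,lo,hi in (('orange',(5,150,80),(18,255,255)),('turq',(80,120,60),(100,255,255))):
  for f in ('top0',): pass
t=snap('top','top1'); df=cv2.absdiff(t['img'],load('top0')['img']).max(2); 
k,l,st,ce=cv2.connectedComponentsWithStats((cv2.GaussianBlur(df,(3,3),0)>35).astype(np.uint8))
print([(st[i].tolist()) for i in range(1,k) if st[i,4]>6])
E
```

```text
[ 0.55773379 -0.08535355  0.23022613] [ 0.02798251 -0.19499535 -0.11564705] 26.3333
target [ 0.603 -0.081] 29.745833333333334 [ 0.003  -0.0641]
   w1: [ 0.6075 -0.0875] 14.216666666666667
bay [0.5892 0.0409] 31.120833333333334 [-0.0024  0.0585]
   w1: [0.5872 0.0434] 31.895833333333332
[[292, 130, 55, 146, 3049], [301, 135, 7, 5, 24], [311, 136, 12, 6, 54], [303, 178, 4, 3, 7], [503, 189, 7, 6, 12], [440, 190, 103, 119, 3196], [336, 197, 28, 46, 368], [396, 232, 21, 12, 54], [294, 233, 181, 126, 7145], [342, 246, 30, 15, 95], [478, 254, 4, 3, 8], [295, 286, 5, 4, 14], [370, 308, 11, 21, 67], [352, 346, 25, 14, 128]]
```

```bash
python3 -c "
from cell import manip
print(manip.sign_off())"
```

```text
the job is handed in; nothing more can be done
None
```

I touched rails 1, 2 and 3 in order, pushed the white ramekin into gap 3 until it stopped against the back stop (5.6 N, no further travel), and moved clear. I handed it in at about 26 s of the 72 s. The bay ramekin measured unmoved to within about 3 mm; I did not re-measure the other bystanders, but nothing was seen or felt touching them.

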